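# Index the swivel shoe jack one notch towards the lamp

### The arm

A 7-joint arm with a two-finger parallel gripper is mounted at the origin on the work surface. World frame = base frame: x ahead of the robot, y to its left, z up, the work surface at z = 0. Lengths are in m, angles in rad, forces in N, time in s.
With the tool pointing down it reaches from about 0.425 to 0.925 m from the base axis. Payload 6.8 kg.
Tool frame: the origin (TCP) lies midway between the tips of the shut fingers; the grasp point (between the pads) lies 19 mm behind it; z points along the fingers, y is the line along which they close (so a half turn about z gives the same grasp; the last joint's range is limited). The gripper opens to 85 mm and grips with 20 to 120 N. Pads are 22 mm wide; open, the fingers measure 114 mm over their backs; the gripper's body (76 mm by 85 mm) begins 54 mm behind the grasp point. The pads swing forward as they close: fully open they stand 13 mm farther back than shut.
Start: joints at [-1.321, 0.477, 0.022, 1.555, -0.011, 1.109, -0.083], TCP at [0.236, 0.632, 0.231] pointing down, gripper open.
Joint ranges: [-2.96, 2.96], [-0.34, 2.1], [-1.41, 1.46], [0.24, 2.44], [-1.37, 4.51], [0.17, 1.92], [-2.96, 2.96]. Speed limits (rad/s): [2.39, 2.39, 3.14, 3.14, 3.14, 3.14, 3.14].

### API

Orientations are given as a unit quaternion [w, x, y, z].
In Python, from station import readout, imaging, hand_in gives the robot as it stands.
- The arm moves only by the tool drive_tool, never from a script. Its argument "series" is a list of rows, each a list of 5 numbers: the shift along the tool's x, y, z in cm, then the turn about the tool's z in degrees, then the closure, from -1 (fully open) to 1 (shut). A call has 1 to 8 rows; each row shifts and turns the commanded pose from where the row before left it, along the tool's axes as they then stand; what a row does not reach is not made up. A row lasts 1/10 s, in which the tool goes at most 50 mm and 8.59 degrees, less where a joint would pass 70% of its speed; a pose out of reach is approached as far as the arm can. A call with a gripper value outside its range is refused whole. The fingers move at their own pace and stop on an object; "squeeze" is the grip in N (left out, the last holds). Time passes only in rows, so rows that do not move let the fingers close. It gives the time, the measured TCP pose, the force, the opening and the grip force at its end, in the units of the state.
- readout.get_obs(): the state, without advancing time (a new reading comes with each control period).
- imaging.read_camera(name): name is "side" or "top"; returns the picture (400x640x3 uint8, red, green, blue); there is no depth.
- imaging.camera_model(name): a dict with "vfov" (degrees; the focal length in pixels is half the picture's height over the tangent of half this angle, whatever the lens; pixels are square), "cx", "cy" (the principal point, pixels), "xyz" and "orientation" of the camera in the world. Camera axes: x right, y down, z forward; pixel columns grow to the right and rows downward; lengths in m; the calibration is good to about 2 mm. A picture is of the moment at which its call begins. camera_model takes no time and is no camera call.
- hand_in(): hands the job in; it is judged then, once.
Trained networks look in the newest picture that a camera, given by its name, has taken for a name from the list of things; names that differ only in an ending like _2 or _b are one class to them, and where a whole thing is asked for, a point or a joint stands for the part that bears it (a point fixed in the world has none). Each returns a list of dicts, best first, with "conf" (0 to 1); they miss things now and then, are a little off and sometimes report something else, mostly with a low value. They report only what shows in the picture. A call takes as long as a camera call. They do not tell look-alikes from the thing itself.
- imaging.cut_out(thing, camera): "mask" (400x640 bool, what is visible of it) and "centre" ([column, row] in pixels, amid what is visible of it).
The state is a dict: "t": time; "q": joint angles; "joint_vel": joint speeds; "joint_torque": joint torques, N m; "eef_pos": TCP position; "tool_rot": TCP orientation; "contact_force": force on the tool from outside, world axes, zero at the start; "torque": the same for the moment, N m; "gripper_width": opening from 0.0 (shut) to 1.0 (fully open); "grasp_force": force on a finger pad.
Only numpy, scipy, OpenCV 4.12 (cv2) and the standard library are available. Lean on these libraries where they do the work, as an engineer would, in place of code of your own. Each camera call takes 0.05 s, during which the arm holds its last target. There are 200 camera calls.

### The job

Turn the shoe on the swivel jack one notch so that its toe swings towards the bench lamp: draw the jack's spring ring up out of its notch, swing the arm round to the next notch on that side and let the pin drop fully home in it. Do not force the pin against the sides of the notches, leave the other things on the bench alone, and let go of the jack at the end.

Things in the scene. Friction and masses are not known exactly. Their poses are not given: they have to be found in the camera images.
- jack: Grey round base plate (330 mm across, 12 mm thick) screwed to the bench. Origin on the vertical swivel axis at bench height; -x points from the axis to the home notch, where the pin stands at the start. On the plate lies a flat steel index arc, its top 22 mm above the bench, its centre line 135 mm from the axis, with 15 mm wide notches; the top is level between them.
- home_notch (a point): Home notch, at the arc's top. On either side of it an adjustable steel stop with a brass screw is clamped on the arc and has the next notch, 0.436 to 0.646 rad (25 to 37 degrees) from home, differently on each side and in each run. Between notches the lowered pin slides on the top (friction about 0.25) until it drops into one; there is no other place for it to go down.
- swivel (a joint): Angle of the arm on the jack, rad: 0 at the home notch, positive counter-clockwise from above (the toe goes to the jack's +y, the ring to its -y); stops at -0.74 and 0.74. About 1.5 N of friction at the ring, some 4 N in all while the lowered pin slides; about 0.02 rad of play in a notch. Arm, shoe, plunger and ring turn together about the jack's axis.
- plunger (a joint): Height of the spring plunger (ring, shaft and pin in one), m: 0 with the pin fully home, 0.0095 with it resting on the arc's top, 0.016 at the upper stop. A spring pulls it down with about 7 N at 0 and 11 N at the stop. The pin is clear of a notch from 0.0095 up.
- ring (a point): Centre of the upright steel pull ring on the plunger, 135 mm from the swivel axis, opposite the toe; 106 mm above the bench with the pin home. Outer diameter 36 mm, wire 9 mm; its plane contains the swivel axis, so it is pinched across its 9 mm. x points to the swivel axis, z up. Below the ring an 8 mm shaft. The shoe's heel (188 mm above the bench) begins 88 mm from here.
- housing (a point): Centre of the top of the plunger housing, 27 mm across, 70 mm above the bench, 36 mm straight below the ring's centre with the pin home. Fingers must stay above it.
- pin: Lower end of the plunger, a 10 mm round steel pin with a ball end, straight below the ring. Origin on the plunger's axis, at bench height when home; the tip is 12.5 mm above it. More than 25 N between the pin and the sides of a notch or anything else is forcing it.
- shoe (a point): Middle of the heel of the brown leather shoe (280 mm long, sole up) on the arm, on the swivel axis, 188 mm above the bench. x points along the sole to the toe, whose tip is 235 mm from here, away from the ring.
- lamp: Black bench lamp with a round foot (110 mm), a thin bent stem and a shade, 240 mm high, fixed, to the left or the right of the shoe. Origin under the foot.
- glue_mid (a point): Middle of a white glue bottle (70 mm across, 170 mm high) that stands on the side opposite to the lamp; leave it alone.
- tin_mid (a point): Middle of a flat round polish tin (76 mm across, 30 mm high); leave it alone.
- brush_mid (a point): Middle of a shoe brush lying on its bristles (150 x 45 x 40 mm); leave it alone.
Mind the look-alikes: they are no part of the job. Of the things shaped like the lamp, the black one is meant.

How it is judged:
On the way, in this order (a step that is already met when the one before it is completed fails the run):
1. the pin is drawn clear out of the home notch (value of joint plunger above 0.0095 m and value of joint swivel between -0.12 and 0.12 rad), for 0.05 s.
2. the arm is swung to the next notch on the lamp's side and the pin is down in it (((y of lamp in the frame of jack above 0 m and value of joint swivel above 0.38 rad) or (not (y of lamp in the frame of jack above 0 m) and value of joint swivel below -0.38 rad)) and value of joint plunger below 0.0025 m), for 0.2 s.
At the end, for the whole second after the job is handed in: The arm stands in the next notch on the lamp's side (swivel beyond 0.38 rad that way: positive if the lamp lies on the jack's +y side, else negative), the pin is home (plunger below 2.5 mm) and at rest, and the robot has let go (all of step 2 and linear speed of pin below 0.01 m/s); the robot touches nothing.
It fails at once if the pin is forced: more than 25 N between the pin and the notches or anything else (contact force between pin and anything else above 25 N).
It fails at once if the glue bottle, tin or brush is pushed more than 30 mm (distance of any of glue_mid, tin_mid, brush_mid from where it was at the start of the episode above 0.03 m).
It also fails if it takes over 45 s, if anything falls off the work surface, if the arm or the gripper's body presses on something with over 40 N, if the wrist force passes 120 N, or if a joint passes its speed limit or range.

## Working session

There is one attempt and no reset: what is moved stays moved. The work goes in short steps, Python scripts to look and compute and a tool call to move; the robot and the scene stay as the last step left them, time stands still between calls to the robot, and variables do not carry over. Pictures are saved under pics/ and viewed, at most 10 in all, crops included, and the job is handed in when it is done.

Besides the shell and the picture viewer there is one more tool, called after ">>>" in YAML: its name, and indented under it one key for each argument. drive_tool: Moves the arm, as the interface text tells. Its arguments: {"type":"object","properties":{"series":{"type":"array"},"squeeze":{"type":"number"}},"required":["series"]}

```bash
mkdir -p pics; cat > h.py <<'E'
import numpy as np, cv2
from scipy.spatial.transform import Rotation as R
from station import readout, imaging, hand_in
def rot(q): return R.from_quat([q[1],q[2],q[3],q[0]]).as_matrix()
def cam(n):
    m=imaging.camera_model(n); f=200/np.tan(np.radians(m['vfov'])/2)
    return f,m['cx'],m['cy'],np.array(m['xyz']),rot(m['orientation'])
def ray(n,p):
    f,cx,cy,c,Rm=cam(n); d=Rm@np.array([(p[0]-cx)/f,(p[1]-cy)/f,1]); return c,d
def onz(n,p,z):
    c,d=ray(n,p); return c+d*(z-c[2])/d[2]
def proj(n,P):
    f,cx,cy,c,Rm=cam(n); v=Rm.T@(np.array(P)-c); return np.array([cx+f*v[0]/v[2],cy+f*v[1]/v[2]])
def tri(a,pa,b,pb):
    c1,d1=ray(a,pa);c2,d2=ray(b,pb)
    s=np.linalg.lstsq(np.c_[d1,-d2],c2-c1,rcond=None)[0]
    p,q=c1+s[0]*d1,c2+s[1]*d2
    return (p+q)/2,np.linalg.norm(p-q)
def save(n,img,s=1,box=None):
    if box: img=img[box[1]:box[3],box[0]:box[2]]
    cv2.imwrite('pics/'+n,cv2.resize(img[...,::-1],None,fx=s,fy=s,interpolation=cv2.INTER_CUBIC))
E
python3 - <<'E'
from h import *
for n in('side','top'):
    m=imaging.camera_model(n);print(n,m)
    save(n+'0.png',imaging.read_camera(n))
    for th in('ring','shoe','lamp','jack','housing','home_notch'):
        for d in imaging.cut_out(th,n)[:3]:
            print(n,th,round(d['conf'],2),np.round(d['centre'],1),d['mask'].sum())
o=readout.get_obs();print(o)
E
```

```text
side {'vfov': 52.42911036150627, 'cx': 323.62339402533235, 'cy': 187.01035164020155, 'xyz': array([-0.16018854, -0.78734531,  0.76369655]), 'orientation': array([-0.46093668,  0.80075184, -0.3311701 ,  0.19146863])}
side ring 0.43 [280.6 204.8] 103
side shoe 0.79 [312.9 176.9] 2476
side lamp 0.97 [427.8 247.9] 2077
side lamp 0.75 [435.3 184.7] 900
side lamp 0.62 [317.3 177.1] 2392
side jack 0.82 [320.4 202.9] 5631
side housing 0.7 [314.6 179.1] 2545
side housing 0.7 [382.1 302.5] 774
side home_notch 0.85 [316.5 205. ] 5636
top {'vfov': 55.191018238554015, 'cx': 320.9736215473601, 'cy': 202.73892838975317, 'xyz': array([0.45835634, 0.00370352, 1.14904037]), 'orientation': array([ 0.05785351, -0.70380845,  0.70606248, -0.05274847])}
top ring 0.42 [309.9 256.7] 40
top shoe 0.71 [304.1 170.7] 3266
top lamp 0.95 [457.9 204.5] 1981
top lamp 0.61 [426.3 138.7] 1673
top jack 0.64 [307.9 202.1] 9656
top housing 0.97 [304.9 175.7] 3344
top home_notch 0.75 [306.  201.8] 9879
{'t': 0.7, 'q': array([-1.3211106 ,  0.47698033,  0.0223932 ,  1.55540288, -0.01146042,
        1.10932926, -0.08307533]), 'joint_vel': array([ 7.38047483e-05,  8.52528895e-04,  1.39565716e-03, -1.95007586e-03,
        1.72338261e-03,  5.71310755e-04, -1.68003764e-04]), 'joint_torque': array([-6.27579120e-04, -5.96164870e+01,  1.60577428e+00, -2.81498462e+01,
        1.23656716e-02,  1.53556870e-03, -1.93378753e-05]), 'eef_pos': array([0.23638956, 0.63226163, 0.23131977]), 'tool_rot': array([9.54917011e-06, 1.77926833e-01, 9.84043719e-01, 3.46580593e-06]), 'contact_force': array([ 0.77491111, -1.22352792, -1.0469545 ]), 'torque': array([-0.0038591 , -0.03974145,  0.03158993]), 'grasp_force': 0.0, 'gripper_width': 1.0009569753169822}
```

View pics/side0.png

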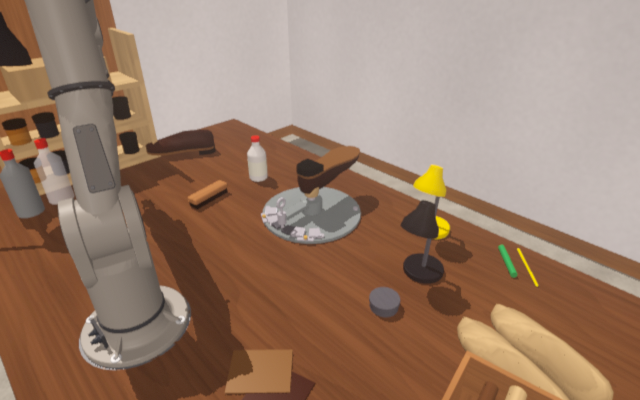

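View pics/top0.png

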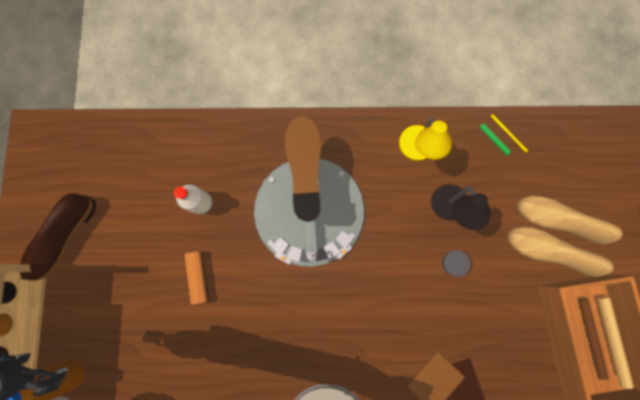

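The side view shows the jack at (311,213), with its ring upright at about (281,207). The black lamp is at (424,245) and the yellow look-alike at (435,200). In the top view the toe points up (+x), the ring is at about (310,257) on the robot's side, and the black lamp is at (460,205), to the right (-y). The glue bottle is on the left. So the toe must go to -y and the ring to +y (negative swivel).

Things that could be mistaken for the target: the black lamp (458,205) against the yellow lamp (426,139), and the ring (310,257) against the stops with screws at (280,247) and (345,243).

```bash
python3 - <<'E'
from h import *
T=imaging.read_camera('top');S=imaging.read_camera('side')
save('c_top.png',T,6,(250,190,370,275)); save('c_side.png',S,6,(250,170,370,250))
p,e=tri('side',(280.6,204.8),'top',(309.9,256.7));print('ring',p,e)
# plate ellipse in top: grey mask
d=[x for x in imaging.cut_out('jack','top')][0]
print(onz('top',(309,212),.012))
for l in [(458,204.5)]: print('lamp',onz('top',(447,202),.0))
m=d['mask'].astype(np.uint8); c=max(cv2.findContours(m,0,1)[0],key=cv2.contourArea)
h=cv2.convexHull(c)[:,0]; w=np.array([onz('top',q,.012)[:2] for q in h])
# robust circle fit r=.165
from scipy.optimize import least_squares
s=least_squares(lambda x:np.hypot(*(w-x).T)-.165,[.43,.02],loss='soft_l1',f_scale=.003);print('axis',s.x,np.round(np.abs(s.fun),4)[::3])
sh=imaging.cut_out('shoe','top')[0]['mask']; ys,xs=np.nonzero(sh)
P=np.array([onz('top',(x,y),.188)[:2] for x,y in zip(xs,ys)]);mu=P.mean(0);u=np.linalg.svd(P-mu,full_matrices=False)[2][0];print('shoe',mu,u,np.degrees(np.arctan2(*(u*np.sign(u[0]))[::-1])))
E
```

```text
ring [0.47841084 0.03943674 0.09999548] 0.006812875319845538
[0.60990418 0.04766965 0.012     ]
lamp [ 0.64058931 -0.37054228  0.        ]
axis [0.62118965 0.0503159 ] [1.230e-01 4.500e-03 3.800e-03 1.000e-04 2.900e-03 2.200e-03 3.200e-03
 4.000e-04 1.000e-04 2.400e-03 2.600e-03 1.044e-01]Traceback (most recent call last):
  File "<stdin>", line 15, in <module>
  File "h.py", line 11, in onz
    c,d=ray(n,p); return c+d*(z-c[2])/d[2]
        ~~~^^^^^
  File "h.py", line 9, in ray
    f,cx,cy,c,Rm=cam(n); d=Rm@np.array([(p[0]-cx)/f,(p[1]-cy)/f,1]); return c,d
                 ~~~^^^
  File "h.py", line 6, in cam
    m=imaging.camera_model(n); f=200/np.tan(np.radians(m['vfov'])/2)
ValueError: time passes only in moves, steps and waits
```

View pics/c_top.png

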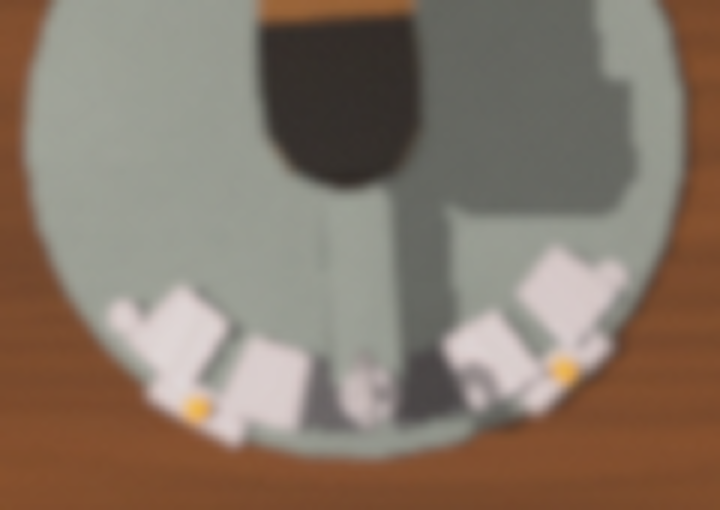

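View pics/c_side.png

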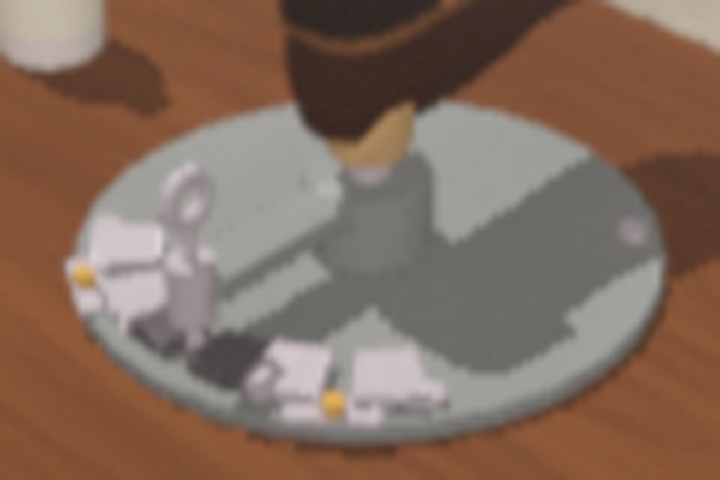

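The crops show the ring upright at side px (281,202.5) and top px (311,255). It is the only ring between the two stops. The left stop's notch is at about top px (287.5,249) and the right stop's at about (338,242).

```bash
sed -i 's/^def cam/import functools\n@functools.cache\ndef cam/' h.py; python3 - <<'E'
from h import *
B=lambda x,y:(250+x/6,190+y/6)
w=np.array([onz('top',B(*q),.012)[:2] for q in[(25,140),(685,140),(360,458),(45,240),(668,230),(130,370),(590,385),(250,440),(480,437),(50,35),(658,30)]])
from scipy.optimize import least_squares
s=least_squares(lambda x:np.hypot(*(w-x[:2]).T)-x[2],[.61,.05,.165]);ax=s.x[:2];print('axis r',s.x,np.round(s.fun,4))
print('side ring->', tri('side',(281.2,202.5),'top',(311.2,255)))
pr=onz('side',(281.2,202.5),.106);print('ring side z.106',pr, pr[:2]-ax,np.hypot(*(pr[:2]-ax)),np.degrees(np.arctan2(*(ax-pr[:2])[::-1])))
for n,q in(('L',(225,355)),('R',(527,310)),('home',(362,385))):
    p=onz('top',B(*q),.03 if n!='home' else .1)[:2];v=ax-p;print(n,p,np.hypot(*v),np.degrees(np.arctan2(v[1],v[0])))
sh=imaging.read_camera('top');sh=imaging.cut_out('shoe','top')[0]['mask']; ys,xs=np.nonzero(sh)
P=np.array([onz('top',(x,y),.188)[:2] for x,y in zip(xs,ys)]);mu=P.mean(0);u=np.linalg.svd(P-mu,full_matrices=False)[2][0];u*=np.sign(u[0]);print('shoe',mu,np.degrees(np.arctan2(u[1],u[0])),np.degrees(np.arctan2(*(mu-ax)[::-1])))
o=readout.get_obs();print(np.degrees(R.from_matrix(rot(o['tool_rot'])).as_euler('ZYX')),rot(o['tool_rot']))
for n in('glue_mid','brush_mid','tin_mid'):
    d=imaging.cut_out(n,'top')[0];print(n,onz('top',d['centre'],.03))
E
```

```text
axis r [0.60973802 0.04627832 0.16298884] [ 0.0029  0.0008 -0.0025  0.0007 -0.0008 -0.0011  0.007  -0.0026 -0.0007
 -0.0005 -0.0032]
side ring-> (array([0.48140102, 0.03675254, 0.10820008]), np.float64(0.0032349566403602863))
ring side z.106 [0.48482515 0.03850894 0.106     ] [-0.12491288 -0.00776938] 0.1251542642896027 3.559122315244457
L [0.49876104 0.10924473] 0.1275956878265261 -29.569824443624597
R [ 0.52004223 -0.03723958] 0.12255845070547919 42.95733611381648
home [0.4825519 0.0403792] 0.1273228550889083 2.655578314106569
shoe [0.68026298 0.05342831] 4.563947304318822 5.789005203731914
[ 1.59498790e+02 -8.87665026e-04  1.79996411e+02] [[-9.36664791e-01  3.50227169e-01  7.42918543e-06]
 [ 3.50227169e-01  9.36664789e-01  6.41050602e-05]
 [ 1.54926774e-05  6.26468554e-05 -9.99999998e-01]]
glue_mid [0.65498042 0.39505427 0.03      ]
brush_mid [0.4182067  0.37426255 0.03      ]
tin_mid [ 0.45548025 -0.37979915  0.03      ]
```

>>> drive_tool:
  series:
    - [0,0,0,-8.2,-1]
    - [0,0,0,-8.2,-1]
    - [0,0,0,-8.1,-1]
    - [-1.5,-4.5,0,0,-1]
    - [-1.5,-4.5,0,0,-1]
    - [-1.5,-4.5,0,0,-1]
    - [-1.5,-4.5,0,0,-1]
    - [-1.5,-4.5,0,0,-1]
  squeeze: 60

```text
t: 1.95
eef_pos: [0.3275, 0.4113, 0.2315]
tool_rot: [0.0, -0.035, 0.999, 0.0]
contact_force: [1.3, -0.0, 0.2]
gripper_width: 1.002
grasp_force: 0.0
```

>>> drive_tool:
  series:
    - [-1.5,-4.5,0,0,-1]
    - [-1.5,-4.5,0,0,-1]
    - [-1.5,-4.5,0,0,-1]
    - [-1.5,-4.5,0,0,-1]
    - [-1.5,-4.5,0,0,-1]
    - [-1.5,-4.5,0,0,-1]
    - [-1.5,-4.5,0,0,-1]
    - [0,0,0,0,-1]

```text
t: 2.75
eef_pos: [0.4556, 0.0996, 0.2318]
tool_rot: [0.001, -0.03, 1.0, -0.001]
contact_force: [0.3, 0.5, -0.5]
gripper_width: 1.001
grasp_force: 0.0
```

```bash
cat > st.py <<'E'
from h import *
import sys
o=readout.get_obs();M=rot(o['tool_rot']);x=np.degrees(np.arctan2(M[1,0],M[0,0]))%360
print('t',o['t'],'p',np.round(o['eef_pos'],4),'yawx',round(x,2),'F',np.round(o['contact_force'],1),'w',round(o['gripper_width'],3),'g',round(o['grasp_force'],1),'q7',round(o['q'][6],2))
if len(sys.argv)>1:
    g=np.array([float(a) for a in sys.argv[1:4]]); print('tool delta cm',np.round(100*M.T@(g-o['eef_pos']),2))
E
python3 st.py .482 .038 .18
```

```text
t 2.75 p [0.4556 0.0996 0.2318] yawx 183.41 F [ 0.3  0.5 -0.5] w 1.001 g 0.0 q7 1.32
tool delta cm [-2.26 -6.3   5.19]
```

>>> drive_tool:
  series:
    - [-1.1,-3.2,1,0,-1]
    - [-1.2,-3.1,2,0,-1]
    - [0,0,3,0,-1]
    - [0,0,2.8,0,-1]
    - [0,0,0,0,-1]

```text
t: 3.25
eef_pos: [0.4784, 0.0447, 0.1405]
tool_rot: [-0.003, -0.035, 0.999, -0.001]
contact_force: [0.0, 0.1, -0.0]
gripper_width: 1.0
grasp_force: 0.0
```

```bash
python3 st.py .482 .038 .087; python3 - <<'E'
from h import *
S=imaging.read_camera('side');T=imaging.read_camera('top')
a=cv2.resize(S[130:250,220:340],None,fx=4,fy=4,interpolation=cv2.INTER_CUBIC)
save('near.png',a)
print(proj('side',[.482,.038,.106]))
E
```

```text
t 3.25 p [0.4784 0.0447 0.1405] yawx 183.99 F [ 0.   0.1 -0. ] w 1.0 g 0.0 q7 1.52
tool delta cm [-0.34 -0.68  5.35]
[280.5873166  202.91643995]
```

View pics/near.png

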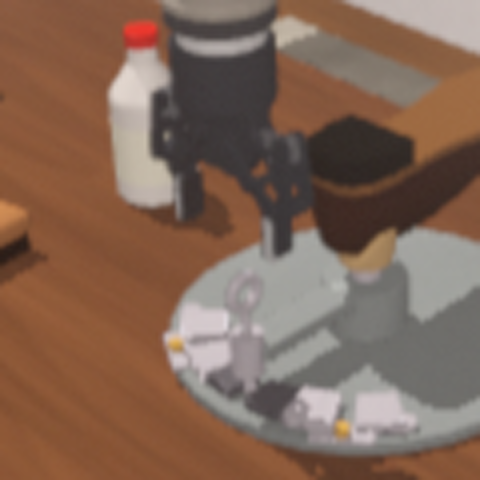

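>>> drive_tool:
  series:
    - [-0.3,-0.6,1.5,0,-1]
    - [0,0,1.8,0,-1]
    - [0,0,1.7,0,-1]
    - [0,0,0,0,0]
    - [0,0,0,0,0.4]
    - [0,0,0,0,0.6]
    - [0,0,0,0,0.6]
    - [0,0,0,0,0.6]
  squeeze: 20

```text
t: 4.15
eef_pos: [0.4848, 0.0393, 0.094]
tool_rot: [0.001, -0.035, 0.999, 0.0]
contact_force: [-0.6, -0.8, 0.7]
gripper_width: 0.199
grasp_force: 0.0
```

```bash
python3 st.py .482 .0385 .09; python3 - <<'E'
from h import *
S=imaging.read_camera('side');T=imaging.read_camera('top')
a=cv2.resize(S[170:230,250:310],None,fx=8,fy=8,interpolation=cv2.INTER_CUBIC)
save('near2.png',a)
E
```

```text
t 4.15 p [0.4848 0.0393 0.094 ] yawx 184.0 F [-0.6 -0.8  0.7] w 0.199 g 0.0 q7 1.57
tool delta cm [ 0.29 -0.06  0.4 ]
```

View pics/near2.png

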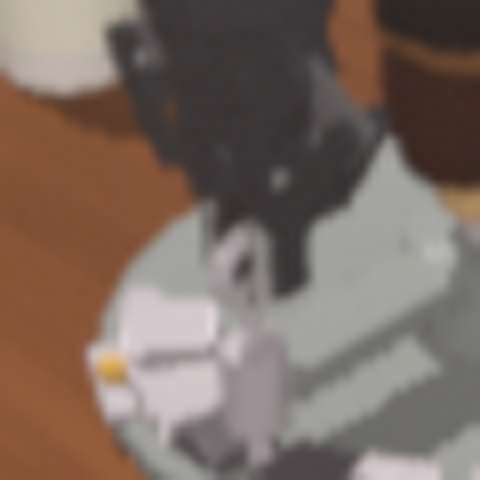

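```bash
python3 - <<'E'
from h import *
o=readout.get_obs();M=rot(o['tool_rot']);p=o['eef_pos']
C=lambda P:np.round((proj('side',P)-[250,170])*8)
print('tcp',C(p),'tcp@z.106',C([p[0],p[1],.106]))
for s in(-1,1):
  for dx in(-.011,.011):
    print(s,dx,C(p+M@np.array([dx,s*.0085,-.002])))
for x in(.475,.482):
  for y in (.030,.034,.038,.042): print(x,y,'ring c',C([x,y,.106]),'bottom of ring',C([x,y,.088]))
E
```

```text
tcp [250. 287.] tcp@z.106 [248. 260.]
-1 -0.011 [286. 279.]
-1 0.011 [244. 302.]
1 -0.011 [255. 263.]
1 0.011 [213. 286.]
0.475 0.03 ring c [244. 278.] bottom of ring [246. 319.]
0.475 0.034 ring c [237. 274.] bottom of ring [240. 315.]
0.475 0.038 ring c [230. 270.] bottom of ring [233. 310.]
0.475 0.042 ring c [224. 266.] bottom of ring [226. 306.]
0.482 0.03 ring c [258. 271.] bottom of ring [261. 311.]
0.482 0.034 ring c [252. 267.] bottom of ring [254. 307.]
0.482 0.038 ring c [245. 263.] bottom of ring [247. 303.]
0.482 0.042 ring c [238. 259.] bottom of ring [240. 299.]
```

The ring stands between the pads at crop (241,261), so y fits. The pads are about 5 mm too far towards the shoe, so I'll shift along tool x, go down a little and close gently.

>>> drive_tool:
  series:
    - [0.5,0,0.3,0,0.6]
    - [0,0,0,0,0.7]
    - [0,0,0,0,0.75]
    - [0,0,0,0,0.8]
    - [0,0,0,0,0.85]
    - [0,0,0,0,0.9]
  squeeze: 20

```text
t: 4.85
eef_pos: [0.4789, 0.0389, 0.0901]
tool_rot: [-0.0, -0.035, 0.999, 0.0]
contact_force: [-1.0, 0.8, -0.8]
gripper_width: 0.1
grasp_force: 20.4
```

```bash
python3 st.py
```

```text
t 4.85 p [0.4789 0.0389 0.0901] yawx 184.02 F [-1.   0.8 -0.8] w 0.1 g 20.4 q7 1.57
```

>>> drive_tool:
  series:
    - [0,0,0,0,1]
    - [0,0,0,0,1]
    - [0,0,0,0,1]
    - [0,0,-0.4,0,1]
    - [0,0,-0.4,0,1]
    - [0,0,-0.3,0,1]
    - [0,0,-0.2,0,1]
    - [0,0,0,0,1]
  squeeze: 60

```text
t: 5.65
eef_pos: [0.4789, 0.0388, 0.1032]
tool_rot: [-0.0, -0.035, 0.999, 0.0]
contact_force: [-0.6, 2.4, -10.1]
gripper_width: 0.088
grasp_force: 58.2
```

```bash
python3 st.py; python3 - <<'E'
import numpy as np
# arc from ring p0 about axis, 28 deg cw (ring to +y)
p=np.array([.4789,.0389]);r=.135;th=np.radians(4)
ax=p+r*np.array([np.cos(th),np.sin(th)]);print('axis',ax)
E
```

```text
t 5.65 p [0.4789 0.0388 0.1032] yawx 184.01 F [ -0.6   2.4 -10.1] w 0.088 g 58.2 q7 1.56
axis [0.61357115 0.04831712]
```

>>> drive_tool:
  series:
    - [-0.03,0.94,0,4,1]
    - [-0.03,0.94,0,4,1]
    - [-0.03,0.94,0,4,1]
    - [-0.03,0.94,0,4,1]
    - [-0.03,0.94,0,4,1]
    - [-0.03,0.94,0,4,1]
    - [0,0,0,0,1]

```text
t: 6.35
eef_pos: [0.4867, 0.0958, 0.103]
tool_rot: [-0.0, 0.173, 0.985, 0.0]
contact_force: [-2.2, 2.3, -10.3]
gripper_width: 0.088
grasp_force: 58.4
```

```bash
python3 st.py; python3 - <<'E'
from h import *
T=imaging.read_camera('top')
S=imaging.read_camera('side')
a=cv2.resize(T[210:270,260:340],None,fx=7,fy=7,interpolation=cv2.INTER_CUBIC)
b=cv2.resize(S[170:230,250:330],None,fx=7,fy=7,interpolation=cv2.INTER_CUBIC)
cv2.imwrite('pics/sw.png',cv2.resize(np.vstack([a,b]),None,fx=.7,fy=.7)[...,::-1])
# arm angle from tool displacement
p=readout.get_obs()['eef_pos'];v=np.array([.6136,.0483])-p[:2];print(np.hypot(*v),np.degrees(np.arctan2(v[1],v[0]))-4)
E
```

```text
t 6.35 p [0.4867 0.0958 0.103 ] yawx 160.09 F [ -2.2   2.3 -10.3] w 0.088 g 58.4 q7 1.09
0.1354694882818581 -24.00907792237073
```

View pics/sw.png

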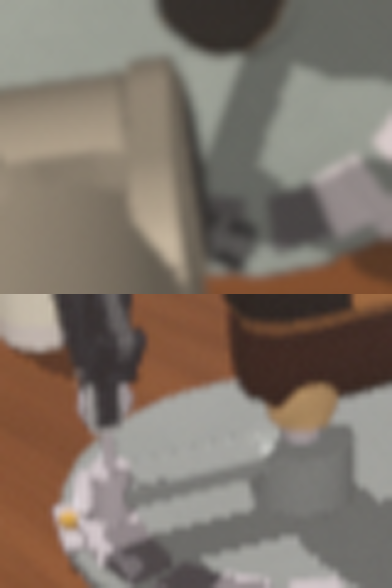

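Still gripped, the ring has swung 24° to the lamp's side. It is just short of the stop, which is under the hand at crop (100,510), and the pin is clear. I'll lower the pin onto the arc, loosen to a cage and push gently.

>>> drive_tool:
  series:
    - [0,0,0.2,0,1]
    - [0,0,0.13,0,1]
    - [0,0,0,0,0.74]
    - [0,0,0,0,0.74]
    - [0,0,0.3,0,0.74]
    - [0,0,0.2,0,0.74]
    - [0,0,0,0,0.74]
  squeeze: 20

```text
t: 7.15
eef_pos: [0.4872, 0.0939, 0.0949]
tool_rot: [0.0, 0.174, 0.985, -0.0]
contact_force: [0.8, 0.5, 0.2]
gripper_width: 0.128
grasp_force: 0.0
```

>>> drive_tool:
  series:
    - [0,0.24,0,1,0.74]
    - [0,0.24,0,1,0.74]
    - [0,0.12,0,0.5,0.74]

```text
t: 7.45
eef_pos: [0.4885, 0.0978, 0.0948]
tool_rot: [-0.001, 0.196, 0.981, -0.001]
contact_force: [-2.1, -7.2, 3.2]
gripper_width: 0.129
grasp_force: 3.5
```

```bash
cat > tr.py <<'E'
from h import *
o=readout.get_obs();M=rot(o['tool_rot']);v=np.array([.6136,.0483])-o['eef_pos'][:2]
print('t',round(o['t'],2),'ang',round(np.degrees(np.arctan2(v[1],v[0]))-4,2),'r',round(np.hypot(*v),4),'z',round(o['eef_pos'][2],4),'Ftool',np.round(M.T@o['contact_force'],1),'w',round(o['gripper_width'],3),'g',o['grasp_force'])
E
python3 tr.py
```

```text
t 7.45 ang -25.58 r 0.1345 z 0.0948 Ftool [-0.8 -7.5 -3.2] w 0.129 g 3.5325805842876434
```

>>> drive_tool:
  series:
    - [0,0.12,0,0.5,0.74]
    - [0,0.12,0,0.5,0.74]
    - [0,0.12,0,0.5,0.74]

```text
t: 7.75
eef_pos: [0.4897, 0.1008, 0.0948]
tool_rot: [-0.001, 0.209, 0.978, -0.002]
contact_force: [-2.8, -7.7, 2.8]
gripper_width: 0.131
grasp_force: 3.7
```

```bash
python3 tr.py
```

```text
t 7.75 ang -26.95 r 0.1346 z 0.0948 Ftool [-0.6 -8.2 -2.8] w 0.131 g 3.7397535424679518
```

>>> drive_tool:
  series:
    - [0,0.12,0,0.5,0.74]
    - [0,0.12,0,0.5,0.74]
    - [0,0.12,0,0.5,0.74]

```text
t: 8.05
eef_pos: [0.4911, 0.104, 0.0948]
tool_rot: [-0.001, 0.222, 0.975, -0.002]
contact_force: [-3.1, -6.7, 4.4]
gripper_width: 0.132
grasp_force: 3.9
```

```bash
python3 tr.py
```

```text
t 8.05 ang -28.45 r 0.1346 z 0.0948 Ftool [-0.1 -7.4 -4.4] w 0.132 g 3.9452296122908592
```

>>> drive_tool:
  series:
    - [0,0.1,0,0.4,0.74]
    - [0,0.1,0,0.4,0.74]
    - [0,0.1,0,0.4,0.74]

```text
t: 8.35
eef_pos: [0.4924, 0.107, 0.0948]
tool_rot: [-0.001, 0.232, 0.973, -0.001]
contact_force: [-1.0, -5.6, 2.0]
gripper_width: 0.126
grasp_force: 3.0
```

```bash
python3 tr.py
```

```text
t 8.35 ang -29.84 r 0.1347 z 0.0948 Ftool [-1.6 -5.4 -1.9] w 0.126 g 2.969946702942252
```

>>> drive_tool:
  series:
    - [0,0.08,0,0.3,0.74]
    - [0,0,0,0,0.74]

```text
t: 8.55
eef_pos: [0.4941, 0.1105, 0.0951]
tool_rot: [0.0, 0.233, 0.972, 0.0]
contact_force: [-0.8, -0.2, -0.0]
gripper_width: 0.127
grasp_force: 0.0
```

```bash
python3 tr.py; python3 - <<'E'
from h import *
S=imaging.read_camera('side');save('p8.png',S,8,(240,165,310,230))
o=readout.get_obs()['eef_pos']
for z in(.07,.088,.0975): print(z,(proj('side',[o[0],o[1],z])-[240,165])*8)
E
```

```text
t 8.55 ang -31.51 r 0.1348 z 0.0951 Ftool [ 0.7 -0.5  0. ] w 0.127 g 0.0
0.07 [235.90764213 299.08780662]
0.088 [232.93262291 260.67917138]
0.0975 [231.34559554 240.19004153]
```

View pics/p8.png

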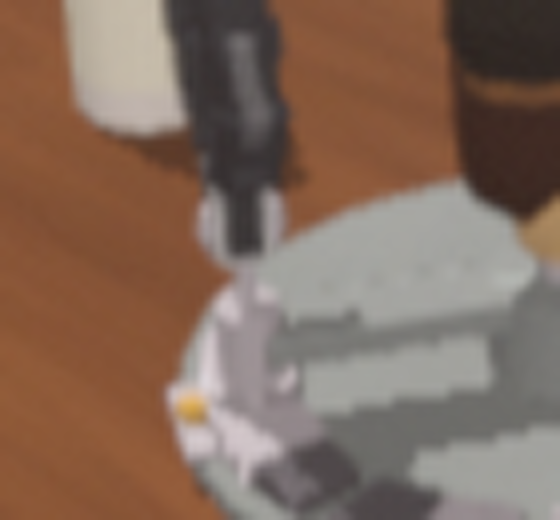

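Force has gone to zero and the ring's lower edge at crop (240,265) matches the pin-home height (261), so the pin has dropped in. Now I'll open the fingers and withdraw upwards.

>>> drive_tool:
  series:
    - [0,0,0,0,0.5]
    - [0,0,0,0,0]
    - [0,0,0,0,0]
    - [0,0,-2,0,0]
    - [0,0,-4,0,0]
    - [0,0,-4,0,0]
    - [0,0,-4,0,0]
    - [0,0,0,0,0]

```text
t: 9.4
eef_pos: [0.4969, 0.1107, 0.2402]
tool_rot: [0.004, 0.234, 0.972, 0.003]
contact_force: [0.3, 0.6, 1.0]
gripper_width: 0.501
grasp_force: 0.0
```

```bash
python3 tr.py; python3 - <<'E'
from h import *
S=imaging.read_camera('side');save('p9.png',S,5,(230,130,370,250))
ax=np.array([.6136,.0483])
for a in(28,30,32,34):
  t=np.radians(4-a);p=ax-.135*np.array([np.cos(t),np.sin(t)])
  print(a,[np.round((proj('side',[*p,z])-[230,130])*5) for z in(.106,.1155)])
E
```

```text
t 9.4 ang -32.12 r 0.1323 z 0.2402 Ftool [ 0.   0.7 -1. ] w 0.501 g 0.0
28 [array([196., 320.]), array([195., 307.])]
30 [array([195., 316.]), array([194., 303.])]
32 [array([193., 313.]), array([192., 300.])]
34 [array([192., 309.]), array([191., 296.])]
```

View pics/p9.png

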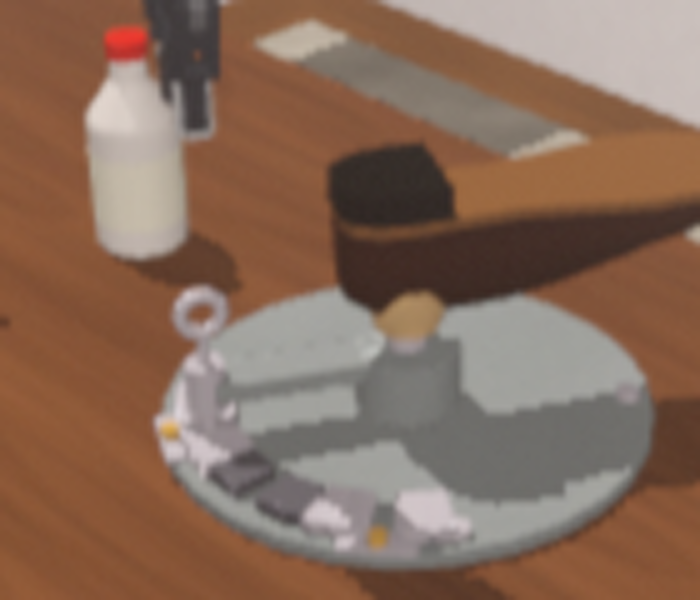

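The ring centre is at (201,312) with the housing top about 49 px below it, which is the pin-home spacing (36 mm). The hand is clear of everything.

```bash
python3 -c "
from station import hand_in
print(hand_in())"
```

```text
the job is handed in; nothing more can be done
None
```

I turned the shoe one notch so its toe swings towards the black lamp (the arm stands about 32° from home), the camera view shows the pin fully home in that notch, and I let go of the jack and handed the job in; no verdict came back.

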